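# Pin and clip the lemon press

### The job

Secure the lever of the lemon press: first push its cross pin fully home, then take the spring clip by its black handle out of the wooden holder and push it straight down over the groove at the far end of the pin until it snaps on past the bulge of its legs. Push gently: feel for the snap, do not drive the sprung column down to its stop, and leave the pepper mill, the cup and the tin where they are. Let go and leave the column risen.

Things in the scene. Friction and masses are not known exactly. Their poses are not given: they have to be found in the camera images.
- pin (a joint): Travel of the steel cross pin along its axis: 0.000 = drawn out, 0.022 = fully home (head against the fork, groove clear of the boss on the other side). It starts partly out; friction of about 3 N holds it anywhere. A finger pushes it by the flat end of its head.
- column (a joint): Downward travel (m) of the sprung column that carries fork, lever and pin: 0 = risen, 0.025 = hard bottom stop. Its spring gives about 1 mm for every newton, so the pin sinks well away from where it was measured while the clip is pushed on, and jumps back up when the clip snaps. The push needed to snap the clip on varies from about 10 to 18 N and falls off sharply at the snap.
- pin_head (a point): Centre of the outer end face of the pin's round head (20 mm diameter, 9 mm thick, dark steel), about 95 mm above the counter. x, y, z as in pin_groove: y is the pin's axis and points from this head to the groove, the way the pin is pushed home; z is up. The fork beside the head is 24 mm wide and its top is 12 mm above the pin's axis; nothing stands outside the head.
- pin_groove (a point): Centre of the groove near the tip of the pin, on the axis of the pin, 57 mm along y from the head's end face; about 95 mm above the counter. The groove is 10 mm long, an eight-sided shank 10 mm thick, between a fixed boss and an end collar, each 16 mm in diameter. y = axis of the pin towards its tip, z = up, x = level and across the pin, the way the lever points. While the pin is out the groove is hidden in the fork; when home it stands 11 mm out from the face of the fork.
- clip_grip (a point): Centre of the clip's black handle: 30 mm wide (x), 14 mm thick (y), 46 mm tall (z); gripped from above across its 30 mm width. z is up (legs point down), x across the two legs, y the thin way, which must lie along the axis of the pin (either way round). Below the handle: a narrow steel bend and two sprung legs of 4 mm wire; leg tips 51 mm below this point, splayed to 26 mm overall; bulges 43 mm below, with a gap of 4.6 mm between them that the shank must spread.
- clip_seat (a point): The point between the clip's legs where the centre of the pin's groove lies once the clip is on: 37.2 mm straight below clip_grip. When snapped on it can shift about 1 mm.
- holder_top (a point): Centre of the top face of the fixed wooden holder block, 50 x 50 mm and 36 mm high, with an upright slot 31 x 8 mm (along its x) in which the legs of the clip stand; the clip's handle rests on the top. The clip lifts straight out.
- pepper_mill: Dark wooden pepper mill, 58 mm diameter, 170 mm tall, origin under its centre. Not to be disturbed.
- cup: Espresso cup with a green band, 63 mm diameter, 51 mm tall, origin under its centre. Not to be disturbed.
- tin: Round tea tin, 69 mm diameter, 89 mm tall, origin under its centre. Not to be disturbed.
Things that resemble listed ones, but are neither listed nor needed, are in the scene too. Of the things that look like the part that bears clip_grip, the smaller one is meant. There is more than one size of the part that bears holder_top; the job needs the larger.

How it is judged (in metres and radians):
On the way, in this order (a step that is already met when the one before it is completed fails the run):
1. the pin is pushed home (value of joint pin above 0.0205 m), for 0.2 s.
2. the clip is out of the holder (horizontal distance between clip_seat and holder_top above 0.05 m), for 0.2 s.
3. the clip is snapped over the groove of the pin (distance between clip_seat and pin_groove below 0.005 m and z of clip_seat in the frame of pin_groove below 0.0035 m), for 0.2 s.
At the end, for the whole second after the job is handed in: The pin is home (within 2.5 mm), the clip is snapped on its groove (seat point within 5 mm of the groove centre and not more than 3.5 mm above it), upright within 0.5 rad and square to the pin within 0.2 rad, at rest, and the column has risen again (within 3 mm) (all of step 3 and value of joint pin above 0.0195 m and angle between the y axis of clip_grip and the y axis of pin_groove, either way round below 0.2 rad and angle between clip_grip's own z axis and vertical below 0.5 rad and value of joint column below 0.003 m and linear speed of clip below 0.02 m/s); the robot touches nothing.
It fails at once if the column is driven down more than 22 mm, close to its stop at 25 mm (about 22 N) (value of joint column above 0.022 m).
It fails at once if the pin is pushed with more than 45 N (contact force between the fingers and pin above 45 N).
It fails at once if a bystander is disturbed (distance of any of pepper_mill, cup, tin from where it was at the start of the episode above 0.02 m or angle between any of pepper_mill, tin, cup's own z axis and vertical above 0.3 rad).
It also fails if it takes over 72 s, if anything falls off the work surface, if the arm or the gripper's body presses on something with over 40 N, if the wrist force passes 120 N, or if a joint passes its speed limit or range.

### The arm

A 6-joint arm with a two-finger parallel gripper is mounted at the origin on a cart in front of the work surface, level with it; the furniture and walls round the work are solid. World frame = base frame: x ahead of the robot, y to its left, z up, the work surface at z = 0. Lengths are in m, angles in degrees, forces in N, time in s.
With the tool pointing down it reaches from about 0.4 to 0.825 m from the base axis. Payload 7 kg.
Tool frame: the origin (TCP) lies at the very end of the fingers, on their centre line; the grasp point (between the pads) lies behind it (r.grasp_offset is the z of the grasp point in the tool frame, in m); z points along the fingers, y is the direction in which the jaws open and shut (so a half turn about z gives the same grasp; the last joint's range is limited). The gripper opens to 88 mm and grips with 3 to 60 N. Pads are 19 mm wide; open, the fingers measure 130 mm over their backs; the gripper's body (78 mm by 193 mm) begins 47 mm behind the grasp point.
Start: joints at [56.442, 20.546, 0.682, 0, -70.136, -16.507], TCP at [0.518, 0.433, 0.227] pointing down, gripper open.
Joint ranges: [-176.03, 176.03], [-82.01, 121.73], [-58.28, 71.71], [-173.87, 95.51], [-174.79, -0.11], [-173.66, 173.66]. Speed limits (degrees/s): [136.94, 136.94, 172.46, 180, 180, 180].

### API

Orientations are given as [roll, pitch, yaw] about the fixed x, y, z axes, in that order (R = Rz(yaw) Ry(pitch) Rx(roll)).
In Python, from plant import r gives the robot as it stands. The module is installed in compiled form; this text tells all that it offers.
- The arm moves only by the tool servo_tool, never from a script. Its argument "targets" is a list of rows, each an object of numbers: "dx", "dy", "dz": the shift along the world's x, y, z in cm; "spin": the turn about the world's z in rad; "grip": the opening in per cent of the stroke, from 0 (shut) to 100 (fully open). A call has exactly 10 rows; each row is the pose to reach, as a shift and turn from the pose commanded when the call began; what a row does not reach only later rows make up. A row lasts 1/12 s, in which the tool goes at most 41.7 mm and 7.16 degrees, less where a joint would pass 70% of its speed; a pose out of reach is approached as far as the arm can. A call with a gripper value outside its range is refused whole. The fingers move at their own pace and stop on an object; "squeeze" is the grip in N (left out, the last holds). Time passes only in rows, so rows that repeat a pose let the fingers close, or fill a call up. It gives the time, the measured TCP pose, the force and the opening at its end, in the units of the state.
- r.get_state(): the state, without advancing time (a new reading comes with each control period).
- r.capture(name): name is "side" or "top"; returns the picture (384x512x3 uint8, blue, green, red); there is no depth.
- r.get_calibration(name): a dict with "K" (3x3 intrinsics, pixels), "extrinsics" (4x4, takes a point from camera to world coordinates). Camera axes: x right, y down, z forward; pixel columns grow to the right and rows downward; lengths in m; the calibration is good to about 2 mm. A picture is of the moment at which its call begins. get_calibration takes no time and is no camera call.
- r.close_job(): hands the job in, once; it reports no verdict.
Trained networks look in the newest picture that a camera, given by its name, has taken for a name from the list of things; names that differ only in an ending like _2 or _b are one class to them, and where a whole thing is asked for, a point or a joint stands for the part that bears it (a point fixed in the world has none). Each returns a list of dicts, best first, with "p" (0 to 1); they miss things now and then, are a little off and sometimes report something else, mostly with a low value. They report only what shows in the picture. A call takes as long as a camera call. They do not tell look-alikes from the thing itself.
- r.cut_out(name, camera): "mask" (384x512 bool, what is visible of it) and "extent" ([left, top, right, bottom] in pixels, round what is visible of it).
The state is a dict: "time_s": time; "joints": joint angles; "qd": joint speeds; "joint_torque": joint torques, N m; "tcp_pos": TCP position; "eef_rot": TCP orientation; "contact_force": force on the tool from outside, world axes, zero at the start; "moment": the same for the moment, N m; "gripper_width": finger opening in m.
Only numpy, scipy, OpenCV 4.12 (cv2) and the standard library are available. Lean on these libraries where they do the work, as an engineer would, in place of code of your own. Each camera call takes 0.05 s, during which the arm holds its last target. There are 200 camera calls.

## Working session

There is one attempt and no reset: what is moved stays moved. The work goes in short steps, Python scripts to look and compute and a tool call to move; the robot and the scene stay as the last step left them, time stands still between calls to the robot, and variables do not carry over. Pictures are saved under pics/ and viewed, about 8 in all and at most 12, crops included, and the job is handed in when it is done.

Besides the shell and the picture viewer there is one more tool, called as name([rows], argument=value, ...), one row to a line, values as JSON. servo_tool: Moves the arm, as the interface text tells. Its arguments: {"type":"object","properties":{"targets":{"type":"array"},"squeeze":{"type":"number"}},"required":["targets"]}

```bash
mkdir -p pics; python3 - <<'E'
from plant import r
import cv2,numpy as np
for n in("side","top"):
    im=r.capture(n); cv2.imwrite(f"pics/{n}0.png",im)
    c=r.get_calibration(n); print(n,np.round(c["K"],1).tolist(),np.round(c["extrinsics"],4).tolist())
    for t in("pin","column","clip_grip","holder_top","pepper_mill","cup","tin"):
        try: print(t,[(round(d["p"],2),d["extent"]) for d in r.cut_out(t,n)])
        except Exception as e: print(t,e)
a=np.hstack([cv2.imread("pics/side0.png"),cv2.imread("pics/top0.png")])
print(r.get_state(), r.grasp_offset)
E
```

```text
side [[416.9, 0.0, 255.4], [0.0, 416.9, 194.4], [0.0, 0.0, 1.0]] [[0.6138, -0.6809, 0.3996, 0.0439], [-0.7893, -0.5382, 0.2955, -0.3246], [0.0138, -0.4968, -0.8678, 1.1186], [0.0, 0.0, 0.0, 1.0]]
pin [(0.51, [308.7, 239.1, 321.6, 244.9])]
column [(0.83, [294.6, 183.7, 333.8, 248.5]), (0.59, [185.5, 163.8, 201.4, 184.5])]
clip_grip [(0.76, [163.2, 181.5, 176.4, 199.5]), (0.27, [310.4, 239.5, 317.3, 243.0])]
holder_top [(0.73, [182.1, 170.8, 211.0, 191.6]), (0.73, [169.0, 157.8, 181.7, 173.7])]
pepper_mill [(0.61, [249.2, 149.1, 268.6, 188.1])]
cup [(0.96, [349.7, 230.3, 374.4, 260.6])]
tin [(0.58, [189.5, 110.9, 214.0, 139.4])]
top [[429.3, 0.0, 259.8], [0.0, 429.3, 189.7], [0.0, 0.0, 1.0]] [[-0.0061, -0.9889, 0.1487, 0.3346], [-1.0, 0.0067, 0.0035, 0.0282], [-0.0045, -0.1487, -0.9889, 1.256], [0.0, 0.0, 0.0, 1.0]]
pin []
column [(0.68, [311.4, 127.1, 345.6, 199.1])]
clip_grip [(0.64, [180.7, 228.3, 192.4, 246.6])]
holder_top [(0.78, [155.8, 193.7, 169.5, 211.8]), (0.55, [184.3, 195.4, 201.4, 213.7]), (0.27, [340.1, 188.5, 345.5, 190.4])]
pepper_mill [(0.81, [233.2, 145.7, 249.6, 171.8])]
cup [(0.59, [358.6, 147.5, 382.6, 169.9])]
tin [(0.65, [136.1, 133.7, 168.3, 162.6]), (0.22, [230.8, 146.9, 254.3, 174.8])]
{'time_s': 0.8, 'joints': array([ 5.64417957e+01,  2.05447796e+01,  6.83496007e-01,  5.08859550e-04,
       -7.01343860e+01, -1.65075963e+01]), 'qd': array([ 0.01493374, -0.03358458, -0.01926826,  0.01074702, -0.01878218,
        0.02685221]), 'joint_torque': array([ 5.22422906e-04, -5.82290840e+01,  2.93284714e+01,  7.00206757e+00,
        1.26671791e-02, -1.46245861e-05]), 'tcp_pos': array([0.51758403, 0.43328403, 0.2265924 ]), 'eef_rot': array([-1.79995712e+02,  7.71609160e-04, -5.00656276e+01]), 'contact_force': array([-0.75027965,  0.97012037,  0.21182705]), 'moment': array([0.03472307, 0.00034638, 0.0253967 ]), 'gripper_width': 0.08781584500586008} -0.0188
```

View pics/side0.png

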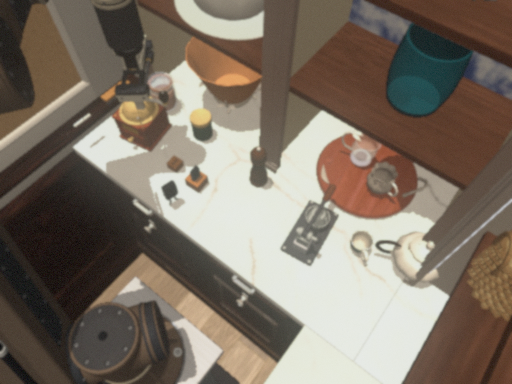

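View pics/top0.png

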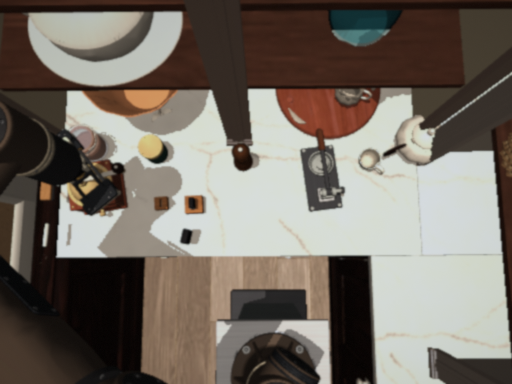

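The side view shows the press near (312,232), with a holder and a dark handle at (197,180) and another black part at (170,188). The top view shows the press at (322,178), a holder with a handle at (194,204), a bare small holder at (161,203) and a loose black part at (187,237). Next I'll zoom in on both areas.

```bash
cat > h.py <<'E'
import numpy as np,cv2
from plant import r
def ray(n,u,v):
    c=r.get_calibration(n);E=np.array(c["extrinsics"]);d=E[:3,:3]@np.linalg.inv(np.array(c["K"]))@[u,v,1.];return E[:3,3],d/np.linalg.norm(d)
def atz(n,u,v,z):
    o,d=ray(n,u,v);return o+d*(z-o[2])/d[2]
def proj(n,p):
    c=r.get_calibration(n);E=np.linalg.inv(np.array(c["extrinsics"]));q=np.array(c["K"])@(E[:3,:3]@p+E[:3,3]);return q[:2]/q[2]
def tri(us,ut):
    A=0;b=0;
    for n,u in(("side",us),("top",ut)):
        o,d=ray(n,*u);P=np.eye(3)-np.outer(d,d);A=A+P;b=b+P@o
    return np.linalg.solve(A,b)
E
python3 - <<'E'
import cv2,numpy as np
from h import *
s=cv2.imread("pics/side0.png");t=cv2.imread("pics/top0.png")
z=lambda im,x,y:cv2.resize(im[y:y+60,x:x+80],(400,300),interpolation=cv2.INTER_CUBIC)
cv2.imwrite("pics/z0.png",np.vstack([np.hstack([z(s,275,187),z(t,283,150)]),np.hstack([z(s,145,145),z(t,145,187)])]))
for n,u in(("holder b",(194,204.5)),("small",(162,203)),("loose",(187,237))):print(n,atz("top",*u,0.036))
print(atz("top",241,150,.0),atz("top",370,160,.02),atz("top",152,148,.05))
E
```

```text
holder b [0.47652    0.22113204 0.036     ]
small [0.48144906 0.31289882 0.036     ]
loose [0.38413517 0.23940477 0.036     ]
[0.64433979 0.08842787 0.        ] [ 0.60653568 -0.291715    0.02      ] [0.639779   0.34296813 0.05      ]
```

View pics/z0.png

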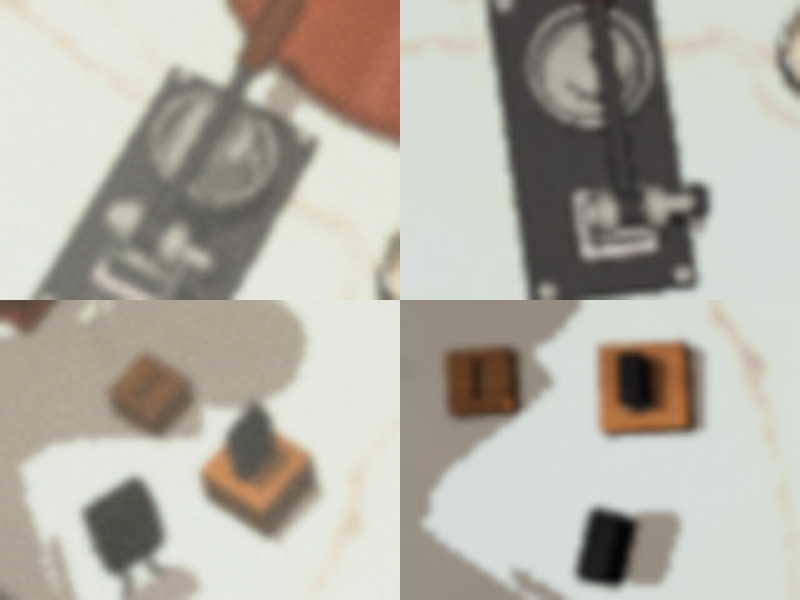

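```bash
python3 - <<'E'
from h import *
z=lambda im,x,y:cv2.resize(im[y:y+50,x:x+40],(400,500),interpolation=cv2.INTER_CUBIC)
g=lambda n:np.mean([r.capture(n).astype(float) for _ in range(5)],0).astype(np.uint8)
s=g("side");t=g("top");cv2.imwrite("pics/sA.png",s);cv2.imwrite("pics/tA.png",t)
cv2.imwrite("pics/z1.png",np.hstack([z(s,290,215),z(t,310,170)]))
print("lever end",tri((332,188),(320,130)))
E
```

```text
lever end [ 0.67664413 -0.13557526  0.0857696 ]
```

View pics/z1.png

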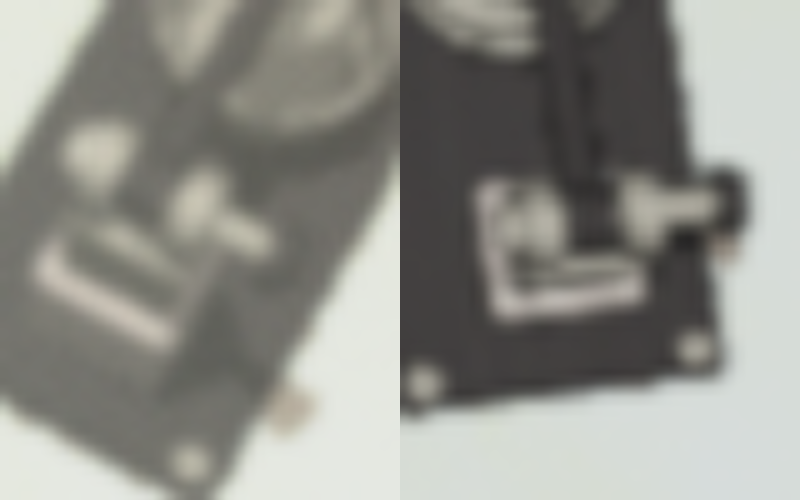

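The zoom shows the pin head outside the right side of the fork, its outer end near top px (344,190). The plate is turned about 7°.

```bash
python3 - <<'E'
from h import *
a=lambda c,z:atz("top",310+(c[0]-400)/10-.45,170+c[1]/10-.45,z)
for p,q,z in(((425,383),(693,348),.004),((415,410),(720,375),.003),((650,212),(735,201),.1)):
    d=a(p,z)-a(q,z);print(np.degrees(np.arctan2(-d[0],d[1])))
print("head end",a((746,200),.097))
print("side check",(proj("side",a((746,200),.095))-[290,215])*10)
# clip/holder
m=lambda c,z:atz("top",145+(c[0]-400)/5-.4,187+(c[1]-300)/5-.4,z)
pts=[(598,345),(690,342),(697,430),(604,435)]
W=[m(p,.036) for p in pts];print(np.round(W,4),np.mean(W,0))
h=[(617,352),(652,352),(655,410),(620,410)]
W=[m(p,.082) for p in h];print(np.round(W,4),np.mean(W,0))
for i in(0,1):
  for n in("side","top"):
    for d in r.cut_out("clip_grip",n)[:3]:print(n,d["p"],d["extent"])
E
```

```text
7.085740085788795
6.186322633315977
7.046715896859203
head end [ 0.50774082 -0.19770461  0.097     ]
side check [294.66743957 260.99049482]
[[0.5024 0.2497 0.036 ]
 [0.5038 0.1969 0.036 ]
 [0.4531 0.1922 0.036 ]
 [0.4506 0.2452 0.036 ]] [0.47746255 0.22100929 0.036     ]
[[0.4921 0.2308 0.082 ]
 [0.492  0.2114 0.082 ]
 [0.4598 0.2093 0.082 ]
 [0.4599 0.2285 0.082 ]] [0.47595187 0.22000511 0.082     ]
side 0.67 [312.9, 238.9, 324.4, 243.4]
side 0.56 [161.6, 180.3, 177.7, 202.5]
top 0.51 [188.5, 200.3, 195.3, 208.4]
top 0.44 [182.0, 229.9, 190.5, 246.5]
side 0.67 [312.9, 238.9, 324.4, 243.4]
side 0.56 [161.6, 180.3, 177.7, 202.5]
top 0.51 [188.5, 200.3, 195.3, 208.4]
top 0.44 [182.0, 229.9, 190.5, 246.5]
```

servo_tool([
  {"dx":0,"dy":-3,"dz":0,"spin":-0.06,"grip":0},
  {"dx":0,"dy":-7,"dz":0,"spin":-0.12,"grip":0},
  {"dx":0,"dy":-11,"dz":0,"spin":-0.18,"grip":0},
  {"dx":0,"dy":-15,"dz":0,"spin":-0.24,"grip":0},
  {"dx":0,"dy":-19,"dz":0,"spin":-0.3,"grip":0},
  {"dx":0,"dy":-23,"dz":0,"spin":-0.36,"grip":0},
  {"dx":0,"dy":-27,"dz":0,"spin":-0.42,"grip":0},
  {"dx":0,"dy":-31,"dz":0,"spin":-0.48,"grip":0},
  {"dx":0,"dy":-35,"dz":0,"spin":-0.54,"grip":0},
  {"dx":0,"dy":-39,"dz":0,"spin":-0.576,"grip":0},
], squeeze=20)

```text
time_s: 2.33
tcp_pos: [0.5172, 0.0415, 0.227]
eef_rot: [-179.9, 0.0, -83.2]
contact_force: [1.5, 0.5, 0.4]
gripper_width: 0.0266
```

servo_tool([
  {"dx":0,"dy":-4,"dz":0,"grip":0},
  {"dx":0,"dy":-8,"dz":0,"grip":0},
  {"dx":0,"dy":-12,"dz":0,"grip":0},
  {"dx":0,"dy":-16,"dz":0,"grip":0},
  {"dx":0,"dy":-20,"dz":0,"grip":0},
  {"dx":-0.3,"dy":-24,"dz":0,"grip":0},
  {"dx":-0.5,"dy":-27.5,"dz":-1,"grip":0},
  {"dx":-0.7,"dy":-27.5,"dz":-4,"grip":0},
  {"dx":-0.7,"dy":-27.5,"dz":-7,"grip":0},
  {"dx":-0.7,"dy":-27.5,"dz":-9,"grip":0},
])

```text
validation failed for argument at $.ta...
```

servo_tool([
  {"dx":0,"dy":-4,"dz":0,"spin":0,"grip":0},
  {"dx":0,"dy":-8,"dz":0,"spin":0,"grip":0},
  {"dx":0,"dy":-12,"dz":0,"spin":0,"grip":0},
  {"dx":0,"dy":-16,"dz":0,"spin":0,"grip":0},
  {"dx":0,"dy":-20,"dz":0,"spin":0,"grip":0},
  {"dx":-0.3,"dy":-24,"dz":0,"spin":0,"grip":0},
  {"dx":-0.5,"dy":-27.5,"dz":-1,"spin":0,"grip":0},
  {"dx":-0.7,"dy":-27.5,"dz":-4,"spin":0,"grip":0},
  {"dx":-0.7,"dy":-27.5,"dz":-7,"spin":0,"grip":0},
  {"dx":-0.7,"dy":-27.5,"dz":-9,"spin":0,"grip":0},
])

```text
time_s: 3.17
tcp_pos: [0.5091, -0.2325, 0.1342]
eef_rot: [179.9, 0.1, -83.2]
contact_force: [0.2, -0.6, 0.6]
gripper_width: 0.0008
```

servo_tool([
  {"dx":0.1,"dy":0,"dz":-2,"spin":0,"grip":0},
  {"dx":0.1,"dy":0,"dz":-4.6,"spin":0,"grip":0},
  {"dx":0.1,"dy":0,"dz":-4.6,"spin":0,"grip":0},
  {"dx":0.1,"dy":0.4,"dz":-4.6,"spin":0,"grip":0},
  {"dx":0,"dy":0.8,"dz":-4.6,"spin":0,"grip":0},
  {"dx":0,"dy":1.1,"dz":-4.6,"spin":0,"grip":0},
  {"dx":0,"dy":1.4,"dz":-4.6,"spin":0,"grip":0},
  {"dx":0,"dy":1.6,"dz":-4.6,"spin":0,"grip":0},
  {"dx":0,"dy":1.8,"dz":-4.6,"spin":0,"grip":0},
  {"dx":0,"dy":1.8,"dz":-4.6,"spin":0,"grip":0},
])

```text
time_s: 4.0
tcp_pos: [0.5108, -0.2133, 0.0911]
eef_rot: [-179.9, -0.0, -83.0]
contact_force: [0.2, 0.0, -0.1]
gripper_width: 0.0003
```

servo_tool([
  {"dx":0,"dy":0.1,"dz":0,"spin":0,"grip":0},
  {"dx":0,"dy":0.2,"dz":0,"spin":0,"grip":0},
  {"dx":0,"dy":0.3,"dz":0,"spin":0,"grip":0},
  {"dx":0,"dy":0.4,"dz":0,"spin":0,"grip":0},
  {"dx":0,"dy":0.5,"dz":0,"spin":0,"grip":0},
  {"dx":0,"dy":0.6,"dz":0,"spin":0,"grip":0},
  {"dx":-0.1,"dy":0.7,"dz":0,"spin":0,"grip":0},
  {"dx":-0.1,"dy":0.8,"dz":0,"spin":0,"grip":0},
  {"dx":-0.1,"dy":0.9,"dz":0,"spin":0,"grip":0},
  {"dx":-0.1,"dy":1.0,"dz":0,"spin":0,"grip":0},
])

```text
time_s: 4.83
tcp_pos: [0.5097, -0.2037, 0.0906]
eef_rot: [-180.0, -0.0, -83.1]
contact_force: [1.0, -3.3, -1.1]
gripper_width: 0.0004
```

servo_tool([
  {"dx":0,"dy":0.1,"dz":0,"spin":0,"grip":0},
  {"dx":0,"dy":0.15,"dz":0,"spin":0,"grip":0},
  {"dx":0,"dy":0.2,"dz":0,"spin":0,"grip":0},
  {"dx":0,"dy":0.25,"dz":0,"spin":0,"grip":0},
  {"dx":0,"dy":0.3,"dz":0,"spin":0,"grip":0},
  {"dx":0,"dy":0.35,"dz":0,"spin":0,"grip":0},
  {"dx":0,"dy":0.4,"dz":0,"spin":0,"grip":0},
  {"dx":0,"dy":0.45,"dz":0,"spin":0,"grip":0},
  {"dx":0,"dy":0.5,"dz":0,"spin":0,"grip":0},
  {"dx":0,"dy":0.5,"dz":0,"spin":0,"grip":0},
])

```text
time_s: 5.67
tcp_pos: [0.5093, -0.1986, 0.0905]
eef_rot: [180.0, 0.0, -83.1]
contact_force: [-0.0, -3.0, 0.2]
gripper_width: 0.0
```

servo_tool([
  {"dx":0,"dy":0.05,"dz":0,"spin":0,"grip":0},
  {"dx":0,"dy":0.1,"dz":0,"spin":0,"grip":0},
  {"dx":0,"dy":0.15,"dz":0,"spin":0,"grip":0},
  {"dx":0,"dy":0.2,"dz":0,"spin":0,"grip":0},
  {"dx":0,"dy":0.25,"dz":0,"spin":0,"grip":0},
  {"dx":0,"dy":0.3,"dz":0,"spin":0,"grip":0},
  {"dx":0,"dy":0.35,"dz":0,"spin":0,"grip":0},
  {"dx":0,"dy":0.4,"dz":0,"spin":0,"grip":0},
  {"dx":0,"dy":0.4,"dz":0,"spin":0,"grip":0},
  {"dx":0,"dy":0.4,"dz":0,"spin":0,"grip":0},
])

```text
time_s: 6.5
tcp_pos: [0.5096, -0.1946, 0.0905]
eef_rot: [-180.0, 0.0, -83.1]
contact_force: [-0.6, -1.8, -0.7]
gripper_width: 0.0004
```

servo_tool([
  {"dx":0,"dy":0.05,"dz":0,"spin":0,"grip":0},
  {"dx":0,"dy":0.1,"dz":0,"spin":0,"grip":0},
  {"dx":0,"dy":0.15,"dz":0,"spin":0,"grip":0},
  {"dx":0,"dy":0.2,"dz":0,"spin":0,"grip":0},
  {"dx":0,"dy":0.25,"dz":0,"spin":0,"grip":0},
  {"dx":0,"dy":0.25,"dz":0,"spin":0,"grip":0},
  {"dx":0,"dy":0.25,"dz":0,"spin":0,"grip":0},
  {"dx":0,"dy":0.25,"dz":0,"spin":0,"grip":0},
  {"dx":0,"dy":0.25,"dz":0,"spin":0,"grip":0},
  {"dx":0,"dy":0.25,"dz":0,"spin":0,"grip":0},
])

```text
time_s: 7.33
tcp_pos: [0.5095, -0.1927, 0.0906]
eef_rot: [180.0, -0.0, -83.1]
contact_force: [-1.7, -6.5, -1.3]
gripper_width: 0.0005
```

```bash
python3 - <<'E'
from h import *
z=lambda im,x,y:cv2.resize(im[y:y+50,x:x+40],(400,500),interpolation=cv2.INTER_CUBIC)
g=lambda n:np.mean([r.capture(n).astype(float) for _ in range(3)],0).astype(np.uint8)
cv2.imwrite("pics/z2.png",np.hstack([z(g("side"),290,215),z(g("top"),310,170)]))
E
```

```text
(no output)
```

View pics/z2.png

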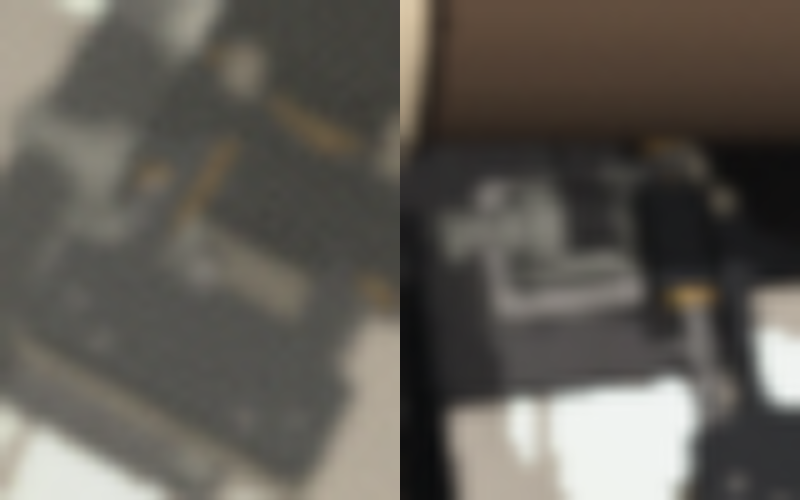

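The top view now shows the pin tip sticking out left of the fork at crop (445,235). The force is rising, so I'll press a little further to confirm the stop.

servo_tool([
  {"dx":0,"dy":0.02,"dz":0,"spin":0,"grip":0},
  {"dx":0,"dy":0.04,"dz":0,"spin":0,"grip":0},
  {"dx":0,"dy":0.06,"dz":0,"spin":0,"grip":0},
  {"dx":0,"dy":0.08,"dz":0,"spin":0,"grip":0},
  {"dx":0,"dy":0.1,"dz":0,"spin":0,"grip":0},
  {"dx":0,"dy":0.1,"dz":0,"spin":0,"grip":0},
  {"dx":0,"dy":0.1,"dz":0,"spin":0,"grip":0},
  {"dx":0,"dy":0.1,"dz":0,"spin":0,"grip":0},
  {"dx":0,"dy":0.1,"dz":0,"spin":0,"grip":0},
  {"dx":0,"dy":0.1,"dz":0,"spin":0,"grip":0},
])

```text
time_s: 8.47
tcp_pos: [0.5094, -0.1925, 0.0907]
eef_rot: [180.0, -0.1, -83.1]
contact_force: [-1.9, -11.4, -2.2]
gripper_width: 0.0005
```

Pushing about 1 mm further moved the tool only 0.2 mm and raised the force by 5 N, so the pin is home. I'll retreat and go towards the clip.

servo_tool([
  {"dx":0,"dy":-1,"dz":0,"spin":0,"grip":0},
  {"dx":0.2,"dy":-2.5,"dz":0,"spin":0,"grip":0},
  {"dx":0.2,"dy":-2.5,"dz":4,"spin":0,"grip":0},
  {"dx":0.2,"dy":-2.5,"dz":8,"spin":0,"grip":0},
  {"dx":0.2,"dy":-2.5,"dz":12,"spin":0,"grip":20},
  {"dx":0,"dy":0,"dz":14,"spin":0,"grip":60},
  {"dx":0,"dy":4,"dz":14,"spin":0,"grip":60},
  {"dx":0,"dy":8,"dz":14,"spin":0,"grip":60},
  {"dx":0,"dy":12,"dz":14,"spin":0,"grip":60},
  {"dx":0,"dy":16,"dz":14,"spin":0,"grip":60},
])

```text
time_s: 9.3
tcp_pos: [0.5099, -0.0291, 0.2313]
eef_rot: [-179.9, 0.1, -83.1]
contact_force: [1.2, 0.6, 0.4]
gripper_width: 0.0351
```

servo_tool([
  {"dx":0,"dy":4,"dz":0,"spin":0,"grip":60},
  {"dx":-0.5,"dy":8,"dz":0,"spin":0,"grip":60},
  {"dx":-1,"dy":12,"dz":0,"spin":0,"grip":60},
  {"dx":-2,"dy":16,"dz":0,"spin":0,"grip":60},
  {"dx":-3,"dy":20,"dz":0,"spin":0,"grip":60},
  {"dx":-3.3,"dy":24,"dz":0,"spin":-0.06,"grip":60},
  {"dx":-3.3,"dy":25,"dz":0,"spin":-0.06,"grip":60},
  {"dx":-3.3,"dy":25,"dz":0,"spin":-0.06,"grip":60},
  {"dx":-3.3,"dy":25,"dz":0,"spin":-0.06,"grip":60},
  {"dx":-3.3,"dy":25,"dz":0,"spin":-0.06,"grip":60},
])

```text
time_s: 10.13
tcp_pos: [0.4766, 0.2185, 0.2305]
eef_rot: [180.0, 0.0, -86.5]
contact_force: [1.4, -1.6, 0.7]
gripper_width: 0.0523
```

```bash
python3 - <<'E'
from h import *
z=lambda im,x,y,w,h:cv2.resize(im[y:y+h,x:x+w],(400,400),interpolation=cv2.INTER_CUBIC)
g=lambda n:np.mean([r.capture(n).astype(float) for _ in range(5)],0).astype(np.uint8)
s=g("side");t=g("top")
cv2.imwrite("pics/z3.png",np.hstack([z(s,290,215,40,40),z(t,310,170,40,40)]))
print("loose top",tri((173,181),(192,230)),tri((163,188),(183,228)))
print(np.round(r.get_state()["tcp_pos"],4))
E
```

```text
loose top [0.39429769 0.21308303 0.13257889] [0.39558843 0.25760162 0.05155193]
[0.4766 0.2185 0.2306]
```

View pics/z3.png

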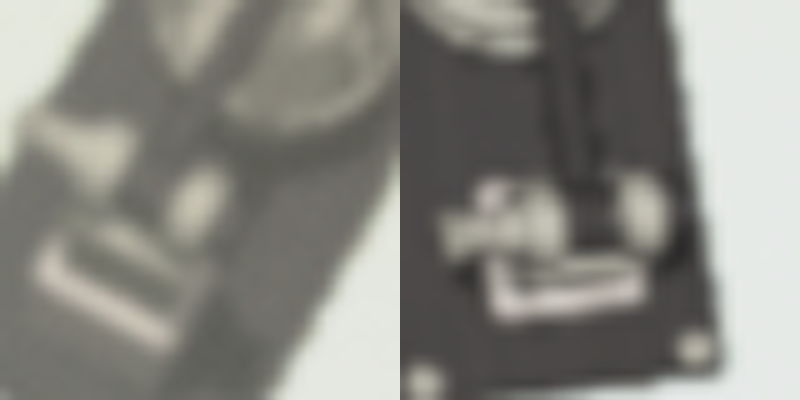

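Top view: the pin is home, with the end collar at crop (448,235), the groove around (477,231) and the boss beyond it. I'll compute positions before descending.

```bash
python3 - <<'E'
from h import *
a=lambda c,z:atz("top",310+(c[0]-400)/10-.45,170+c[1]/10-.45,z)
print("groove",a((477,231),.095),"tip",a((438,236),.098),"face",a((688,207),.098))
print("loose ctr",tri((170,190.5),(187,237.5)))
for z in(.05,.07,.09,.11): print(z,atz("side",170,190.5,z),atz("top",187,237.5,z))
E
```

```text
groove [ 0.49997911 -0.12440914  0.095     ] tip [ 0.49824805 -0.11336562  0.098     ] face [ 0.50576977 -0.18165028  0.098     ]
loose ctr [0.3813927  0.23238273 0.07539091]
0.05 [0.38982632 0.24575082 0.05      ] [0.38217516 0.23695493 0.05      ]
0.07 [0.38335196 0.2350748  0.07      ] [0.38138537 0.2334936  0.07      ]
0.09 [0.37687761 0.22439877 0.09      ] [0.38059557 0.23003228 0.09      ]
0.11 [0.37040325 0.21372275 0.11      ] [0.37980578 0.22657096 0.11      ]
```

servo_tool([
  {"dx":0.1,"dy":0.45,"dz":-4,"spin":0,"grip":60},
  {"dx":0.1,"dy":0.45,"dz":-8,"spin":0,"grip":60},
  {"dx":0.1,"dy":0.45,"dz":-11,"spin":0,"grip":60},
  {"dx":0.1,"dy":0.45,"dz":-13,"spin":0,"grip":60},
  {"dx":0.1,"dy":0.45,"dz":-14,"spin":0,"grip":60},
  {"dx":0.1,"dy":0.45,"dz":-15,"spin":0,"grip":60},
  {"dx":0.1,"dy":0.45,"dz":-16,"spin":0,"grip":60},
  {"dx":0.1,"dy":0.45,"dz":-17,"spin":0,"grip":60},
  {"dx":0.1,"dy":0.45,"dz":-17.5,"spin":0,"grip":60},
  {"dx":0.1,"dy":0.45,"dz":-17.5,"spin":0,"grip":60},
])

```text
time_s: 11.47
tcp_pos: [0.4773, 0.2231, 0.0549]
eef_rot: [180.0, -0.0, -86.5]
contact_force: [0.3, -0.3, 1.0]
gripper_width: 0.0527
```

servo_tool([
  {"dx":0,"dy":0,"dz":0,"spin":0,"grip":30},
  {"dx":0,"dy":0,"dz":0,"spin":0,"grip":20},
  {"dx":0,"dy":0,"dz":0,"spin":0,"grip":0},
  {"dx":0,"dy":0,"dz":0,"spin":0,"grip":0},
  {"dx":0,"dy":0,"dz":0,"spin":0,"grip":0},
  {"dx":0,"dy":0,"dz":0,"spin":0,"grip":0},
  {"dx":0,"dy":0,"dz":0,"spin":0,"grip":0},
  {"dx":0,"dy":0,"dz":0,"spin":0,"grip":0},
  {"dx":0,"dy":0,"dz":0,"spin":0,"grip":0},
  {"dx":0,"dy":0,"dz":0,"spin":0,"grip":0},
], squeeze=35)

```text
time_s: 12.3
tcp_pos: [0.4778, 0.2235, 0.056]
eef_rot: [-180.0, 0.0, -86.5]
contact_force: [-1.2, -0.7, 5.6]
gripper_width: 0.0299
```

servo_tool([
  {"dx":0,"dy":0,"dz":0,"spin":0,"grip":0},
  {"dx":0,"dy":0,"dz":0.5,"spin":0,"grip":0},
  {"dx":0,"dy":0,"dz":1.5,"spin":0,"grip":0},
  {"dx":0,"dy":0,"dz":3,"spin":0,"grip":0},
  {"dx":0,"dy":0,"dz":5,"spin":0,"grip":0},
  {"dx":0,"dy":0,"dz":7,"spin":0,"grip":0},
  {"dx":0,"dy":0,"dz":10,"spin":0,"grip":0},
  {"dx":0,"dy":-1,"dz":13,"spin":0,"grip":0},
  {"dx":0,"dy":-4,"dz":14.5,"spin":0,"grip":0},
  {"dx":0,"dy":-7,"dz":14.5,"spin":0.06,"grip":0},
], squeeze=50)

```text
time_s: 13.13
tcp_pos: [0.4793, 0.1541, 0.2052]
eef_rot: [-179.6, 0.2, -83.0]
contact_force: [1.2, 0.8, -1.2]
gripper_width: 0.0295
```

servo_tool([
  {"dx":0,"dy":-3,"dz":0,"spin":0,"grip":0},
  {"dx":0,"dy":-6,"dz":0,"spin":0,"grip":0},
  {"dx":0.5,"dy":-10,"dz":0,"spin":0,"grip":0},
  {"dx":1,"dy":-14,"dz":0,"spin":0,"grip":0},
  {"dx":1.5,"dy":-18,"dz":0,"spin":0,"grip":0},
  {"dx":2,"dy":-22,"dz":0,"spin":0,"grip":0},
  {"dx":2.15,"dy":-25,"dz":0,"spin":0,"grip":0},
  {"dx":2.15,"dy":-27,"dz":-1,"spin":0,"grip":0},
  {"dx":2.15,"dy":-27.85,"dz":-2,"spin":0,"grip":0},
  {"dx":2.15,"dy":-27.85,"dz":-2,"spin":0,"grip":0},
])

```text
time_s: 13.97
tcp_pos: [0.4974, -0.1268, 0.1789]
eef_rot: [179.8, 0.0, -83.2]
contact_force: [-0.0, -0.2, -0.6]
gripper_width: 0.0295
```

```bash
python3 - <<'E'
from h import *
z=lambda im,x,y,w,h:cv2.resize(im[y:y+h,x:x+w],(400,400),interpolation=cv2.INTER_CUBIC)
g=lambda n:np.mean([r.capture(n).astype(float) for _ in range(5)],0).astype(np.uint8)
cv2.imwrite("pics/z4.png",np.hstack([z(g("side"),280,195,50,50),z(g("top"),300,150,50,50)]))
s=r.get_state();print(s["tcp_pos"],s["eef_rot"],s["contact_force"],s["gripper_width"])
E
```

```text
[ 0.49926317 -0.12467104  0.18085684] [-1.79972445e+02 -8.96699494e-04 -8.30092915e+01] [ 0.47638887  1.2058247  -1.51186743] 0.029854120325069046
```

View pics/z4.png

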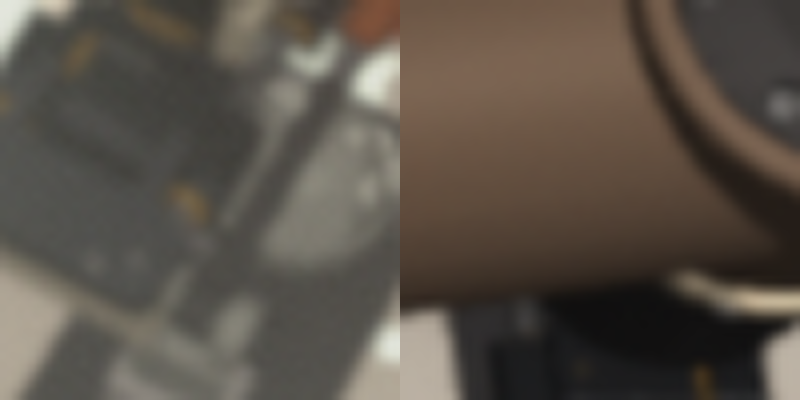

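The gripper body hides the clip in both views. The holder's empty slot shows where the clip sat in the grip, so I'll measure that.

```bash
python3 - <<'E'
from h import *
z=lambda im,x,y,w,h:cv2.resize(im[y:y+h,x:x+w],(400,400),interpolation=cv2.INTER_CUBIC)
g=lambda n:np.mean([r.capture(n).astype(float) for _ in range(5)],0).astype(np.uint8)
s,t=g("side"),g("top")
cv2.imwrite("pics/z5.png",np.hstack([z(s,180,165,40,40),z(t,174,184,40,40)]))
p=[.4778,.2235]
print("expected slot at TCP xy: top",(proj("top",np.array(p+[.036]))-[174,184]+.45)*10,"side",(proj("side",np.array(p+[.036]))-[180,165]+.45)*10)
E
```

```text
expected slot at TCP xy: top [196.30418876 205.10825145] side [165.17030126 126.77037114]
```

View pics/z5.png

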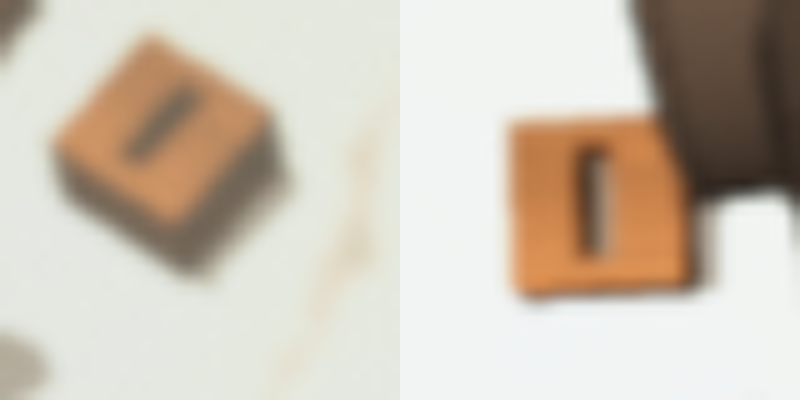

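The slot sits about 1 mm towards +y of where the TCP gripped. I'll shift by that and descend to just above contact.

servo_tool([
  {"dx":0,"dy":-0.1,"dz":-0.5,"spin":0,"grip":0},
  {"dx":0,"dy":-0.1,"dz":-1,"spin":0,"grip":0},
  {"dx":0,"dy":-0.1,"dz":-1.5,"spin":0,"grip":0},
  {"dx":0,"dy":-0.1,"dz":-2,"spin":0,"grip":0},
  {"dx":0,"dy":-0.1,"dz":-2.3,"spin":0,"grip":0},
  {"dx":0,"dy":-0.1,"dz":-2.6,"spin":0,"grip":0},
  {"dx":0,"dy":-0.1,"dz":-2.9,"spin":0,"grip":0},
  {"dx":0,"dy":-0.1,"dz":-3.1,"spin":0,"grip":0},
  {"dx":0,"dy":-0.1,"dz":-3.1,"spin":0,"grip":0},
  {"dx":0,"dy":-0.1,"dz":-3.1,"spin":0,"grip":0},
])

```text
time_s: 15.8
tcp_pos: [0.4991, -0.1262, 0.1496]
eef_rot: [180.0, -0.0, -83.1]
contact_force: [-0.5, -0.2, -0.7]
gripper_width: 0.0296
```

servo_tool([
  {"dx":0,"dy":0,"dz":-0.1,"spin":0,"grip":0},
  {"dx":0,"dy":0,"dz":-0.2,"spin":0,"grip":0},
  {"dx":0,"dy":0,"dz":-0.3,"spin":0,"grip":0},
  {"dx":0,"dy":0,"dz":-0.4,"spin":0,"grip":0},
  {"dx":0,"dy":0,"dz":-0.5,"spin":0,"grip":0},
  {"dx":0,"dy":0,"dz":-0.6,"spin":0,"grip":0},
  {"dx":0,"dy":0,"dz":-0.7,"spin":0,"grip":0},
  {"dx":0,"dy":0,"dz":-0.8,"spin":0,"grip":0},
  {"dx":0,"dy":0,"dz":-0.8,"spin":0,"grip":0},
  {"dx":0,"dy":0,"dz":-0.8,"spin":0,"grip":0},
])

```text
time_s: 16.63
tcp_pos: [0.4991, -0.1262, 0.1416]
eef_rot: [-180.0, -0.0, -83.1]
contact_force: [-0.0, 0.1, -0.4]
gripper_width: 0.0294
```

servo_tool([
  {"dx":0,"dy":0,"dz":-0.1,"spin":0,"grip":0},
  {"dx":0,"dy":0,"dz":-0.15,"spin":0,"grip":0},
  {"dx":0,"dy":0,"dz":-0.2,"spin":0,"grip":0},
  {"dx":0,"dy":0,"dz":-0.25,"spin":0,"grip":0},
  {"dx":0,"dy":0,"dz":-0.3,"spin":0,"grip":0},
  {"dx":0,"dy":0,"dz":-0.35,"spin":0,"grip":0},
  {"dx":0,"dy":0,"dz":-0.4,"spin":0,"grip":0},
  {"dx":0,"dy":0,"dz":-0.4,"spin":0,"grip":0},
  {"dx":0,"dy":0,"dz":-0.4,"spin":0,"grip":0},
  {"dx":0,"dy":0,"dz":-0.4,"spin":0,"grip":0},
])

```text
time_s: 17.47
tcp_pos: [0.4993, -0.1262, 0.1377]
eef_rot: [-180.0, -0.0, -83.1]
contact_force: [0.9, 0.5, 3.2]
gripper_width: 0.0293
```

servo_tool([
  {"dx":0,"dy":0,"dz":-0.1,"spin":0,"grip":0},
  {"dx":0,"dy":0,"dz":-0.15,"spin":0,"grip":0},
  {"dx":0,"dy":0,"dz":-0.2,"spin":0,"grip":0},
  {"dx":0,"dy":0,"dz":-0.25,"spin":0,"grip":0},
  {"dx":0,"dy":0,"dz":-0.3,"spin":0,"grip":0},
  {"dx":0,"dy":0,"dz":-0.35,"spin":0,"grip":0},
  {"dx":0,"dy":0,"dz":-0.4,"spin":0,"grip":0},
  {"dx":0,"dy":0,"dz":-0.4,"spin":0,"grip":0},
  {"dx":0,"dy":0,"dz":-0.4,"spin":0,"grip":0},
  {"dx":0,"dy":0,"dz":-0.4,"spin":0,"grip":0},
])

```text
time_s: 18.3
tcp_pos: [0.4994, -0.1263, 0.1339]
eef_rot: [-180.0, -0.0, -83.1]
contact_force: [0.9, 0.5, 7.6]
gripper_width: 0.0298
```

servo_tool([
  {"dx":0,"dy":0,"dz":-0.05,"spin":0,"grip":0},
  {"dx":0,"dy":0,"dz":-0.1,"spin":0,"grip":0},
  {"dx":0,"dy":0,"dz":-0.15,"spin":0,"grip":0},
  {"dx":0,"dy":0,"dz":-0.2,"spin":0,"grip":0},
  {"dx":0,"dy":0,"dz":-0.25,"spin":0,"grip":0},
  {"dx":0,"dy":0,"dz":-0.3,"spin":0,"grip":0},
  {"dx":0,"dy":0,"dz":-0.3,"spin":0,"grip":0},
  {"dx":0,"dy":0,"dz":-0.3,"spin":0,"grip":0},
  {"dx":0,"dy":0,"dz":-0.3,"spin":0,"grip":0},
  {"dx":0,"dy":0,"dz":-0.3,"spin":0,"grip":0},
])

```text
time_s: 19.13
tcp_pos: [0.4995, -0.1263, 0.1313]
eef_rot: [-179.9, -0.0, -83.0]
contact_force: [0.2, -0.1, 9.1]
gripper_width: 0.0295
```

servo_tool([
  {"dx":0,"dy":0,"dz":-0.05,"spin":0,"grip":0},
  {"dx":0,"dy":0,"dz":-0.1,"spin":0,"grip":0},
  {"dx":0,"dy":0,"dz":-0.15,"spin":0,"grip":0},
  {"dx":0,"dy":0,"dz":-0.2,"spin":0,"grip":0},
  {"dx":0,"dy":0,"dz":-0.2,"spin":0,"grip":0},
  {"dx":0,"dy":0,"dz":-0.2,"spin":0,"grip":0},
  {"dx":0,"dy":0,"dz":-0.2,"spin":0,"grip":0},
  {"dx":0,"dy":0,"dz":-0.2,"spin":0,"grip":0},
  {"dx":0,"dy":0,"dz":-0.2,"spin":0,"grip":0},
  {"dx":0,"dy":0,"dz":-0.2,"spin":0,"grip":0},
])

```text
time_s: 19.97
tcp_pos: [0.4997, -0.1264, 0.1295]
eef_rot: [-179.9, -0.0, -83.0]
contact_force: [-0.2, 0.8, 10.5]
gripper_width: 0.0297
```

servo_tool([
  {"dx":0,"dy":0,"dz":-0.05,"spin":0,"grip":0},
  {"dx":0,"dy":0,"dz":-0.1,"spin":0,"grip":0},
  {"dx":0,"dy":0,"dz":-0.15,"spin":0,"grip":0},
  {"dx":0,"dy":0,"dz":-0.2,"spin":0,"grip":0},
  {"dx":0,"dy":0,"dz":-0.2,"spin":0,"grip":0},
  {"dx":0,"dy":0,"dz":-0.2,"spin":0,"grip":0},
  {"dx":0,"dy":0,"dz":-0.2,"spin":0,"grip":0},
  {"dx":0,"dy":0,"dz":-0.2,"spin":0,"grip":0},
  {"dx":0,"dy":0,"dz":-0.2,"spin":0,"grip":0},
  {"dx":0,"dy":0,"dz":-0.2,"spin":0,"grip":0},
])

```text
time_s: 20.8
tcp_pos: [0.4997, -0.1265, 0.1277]
eef_rot: [-179.9, -0.0, -83.0]
contact_force: [-1.0, -0.6, 12.0]
gripper_width: 0.0295
```

servo_tool([
  {"dx":0,"dy":0,"dz":-0.05,"spin":0,"grip":0},
  {"dx":0,"dy":0,"dz":-0.1,"spin":0,"grip":0},
  {"dx":0,"dy":0,"dz":-0.15,"spin":0,"grip":0},
  {"dx":0,"dy":0,"dz":-0.2,"spin":0,"grip":0},
  {"dx":0,"dy":0,"dz":-0.2,"spin":0,"grip":0},
  {"dx":0,"dy":0,"dz":-0.2,"spin":0,"grip":0},
  {"dx":0,"dy":0,"dz":-0.2,"spin":0,"grip":0},
  {"dx":0,"dy":0,"dz":-0.2,"spin":0,"grip":0},
  {"dx":0,"dy":0,"dz":-0.2,"spin":0,"grip":0},
  {"dx":0,"dy":0,"dz":-0.2,"spin":0,"grip":0},
])

```text
time_s: 21.63
tcp_pos: [0.4999, -0.1265, 0.1258]
eef_rot: [-179.9, -0.1, -83.0]
contact_force: [-1.2, -0.1, 12.7]
gripper_width: 0.0296
```

servo_tool([
  {"dx":0,"dy":0,"dz":-0.05,"spin":0,"grip":0},
  {"dx":0,"dy":0,"dz":-0.1,"spin":0,"grip":0},
  {"dx":0,"dy":0,"dz":-0.15,"spin":0,"grip":0},
  {"dx":0,"dy":0,"dz":-0.2,"spin":0,"grip":0},
  {"dx":0,"dy":0,"dz":-0.2,"spin":0,"grip":0},
  {"dx":0,"dy":0,"dz":-0.2,"spin":0,"grip":0},
  {"dx":0,"dy":0,"dz":-0.2,"spin":0,"grip":0},
  {"dx":0,"dy":0,"dz":-0.2,"spin":0,"grip":0},
  {"dx":0,"dy":0,"dz":-0.2,"spin":0,"grip":0},
  {"dx":0,"dy":0,"dz":-0.2,"spin":0,"grip":0},
])

```text
time_s: 22.47
tcp_pos: [0.5, -0.1265, 0.124]
eef_rot: [-179.9, -0.1, -83.0]
contact_force: [-1.4, -0.1, 14.7]
gripper_width: 0.0293
```

servo_tool([
  {"dx":0,"dy":0,"dz":-0.05,"spin":0,"grip":0},
  {"dx":0,"dy":0,"dz":-0.1,"spin":0,"grip":0},
  {"dx":0,"dy":0,"dz":-0.15,"spin":0,"grip":0},
  {"dx":0,"dy":0,"dz":-0.15,"spin":0,"grip":0},
  {"dx":0,"dy":0,"dz":-0.15,"spin":0,"grip":0},
  {"dx":0,"dy":0,"dz":-0.15,"spin":0,"grip":0},
  {"dx":0,"dy":0,"dz":-0.15,"spin":0,"grip":0},
  {"dx":0,"dy":0,"dz":-0.15,"spin":0,"grip":0},
  {"dx":0,"dy":0,"dz":-0.15,"spin":0,"grip":0},
  {"dx":0,"dy":0,"dz":-0.15,"spin":0,"grip":0},
])

```text
time_s: 23.3
tcp_pos: [0.4995, -0.1264, 0.1215]
eef_rot: [-180.0, -0.0, -83.1]
contact_force: [0.6, -0.2, 6.0]
gripper_width: 0.0298
```

The force dropped from 14.7 to 6 N, so the clip has snapped on. I'll ease the column up about 6 mm before letting go.

servo_tool([
  {"dx":0,"dy":0,"dz":0.1,"spin":0,"grip":0},
  {"dx":0,"dy":0,"dz":0.2,"spin":0,"grip":0},
  {"dx":0,"dy":0,"dz":0.3,"spin":0,"grip":0},
  {"dx":0,"dy":0,"dz":0.4,"spin":0,"grip":0},
  {"dx":0,"dy":0,"dz":0.5,"spin":0,"grip":0},
  {"dx":0,"dy":0,"dz":0.55,"spin":0,"grip":0},
  {"dx":0,"dy":0,"dz":0.55,"spin":0,"grip":0},
  {"dx":0,"dy":0,"dz":0.55,"spin":0,"grip":0},
  {"dx":0,"dy":0,"dz":0.55,"spin":0,"grip":0},
  {"dx":0,"dy":0,"dz":0.55,"spin":0,"grip":0},
])

```text
time_s: 24.13
tcp_pos: [0.4993, -0.1262, 0.1266]
eef_rot: [-180.0, -0.0, -83.1]
contact_force: [3.6, -2.2, 1.7]
gripper_width: 0.0294
```

servo_tool([
  {"dx":0,"dy":0,"dz":0.05,"spin":0,"grip":38},
  {"dx":0,"dy":0,"dz":0.05,"spin":0,"grip":45},
  {"dx":0,"dy":0,"dz":0.05,"spin":0,"grip":60},
  {"dx":0,"dy":0,"dz":0.05,"spin":0,"grip":60},
  {"dx":0,"dy":0,"dz":0.05,"spin":0,"grip":60},
  {"dx":0,"dy":0,"dz":0.05,"spin":0,"grip":60},
  {"dx":0,"dy":0,"dz":1,"spin":0,"grip":60},
  {"dx":0,"dy":0,"dz":3,"spin":0,"grip":60},
  {"dx":0,"dy":0,"dz":6,"spin":0,"grip":60},
  {"dx":0,"dy":0,"dz":10,"spin":0,"grip":60},
])

```text
time_s: 24.97
tcp_pos: [0.4973, -0.1262, 0.2262]
eef_rot: [179.7, 0.0, -83.1]
contact_force: [0.9, 0.7, -0.2]
gripper_width: 0.0522
```

servo_tool([
  {"dx":0,"dy":4,"dz":0,"spin":0,"grip":60},
  {"dx":0,"dy":8,"dz":0,"spin":0,"grip":60},
  {"dx":0,"dy":12,"dz":0,"spin":0,"grip":60},
  {"dx":0,"dy":16,"dz":0,"spin":0,"grip":60},
  {"dx":0,"dy":20,"dz":0,"spin":0,"grip":60},
  {"dx":0,"dy":24,"dz":0,"spin":0,"grip":60},
  {"dx":0,"dy":28,"dz":0,"spin":0,"grip":60},
  {"dx":0,"dy":32,"dz":0,"spin":0,"grip":60},
  {"dx":0,"dy":34,"dz":0,"spin":0,"grip":60},
  {"dx":0,"dy":34,"dz":0,"spin":0,"grip":60},
])

```text
time_s: 25.8
tcp_pos: [0.4991, 0.2176, 0.227]
eef_rot: [-180.0, 0.0, -82.9]
contact_force: [0.9, 0.2, 0.5]
gripper_width: 0.0526
```

```bash
python3 - <<'E'
from h import *
z=lambda im,x,y,w,h:cv2.resize(im[y:y+h,x:x+w],(400,400),interpolation=cv2.INTER_CUBIC)
g=lambda n:np.mean([r.capture(n).astype(float) for _ in range(5)],0).astype(np.uint8)
cv2.imwrite("pics/z6.png",np.hstack([z(g("side"),280,195,50,50),z(g("top"),300,165,50,50)]))
p=np.array([.4995,-.125,.155])  # expected handle top centre
print((proj("side",p)-[280,195]+.45)*8,(proj("top",p)-[300,165]+.45)*8+[400,0], r.get_state()["contact_force"])
E
```

```text
[143.16418479 188.05920353] [567.13675361 199.96927321] [ 0.59461384 -0.91846507 -0.4557257 ]
```

View pics/z6.png

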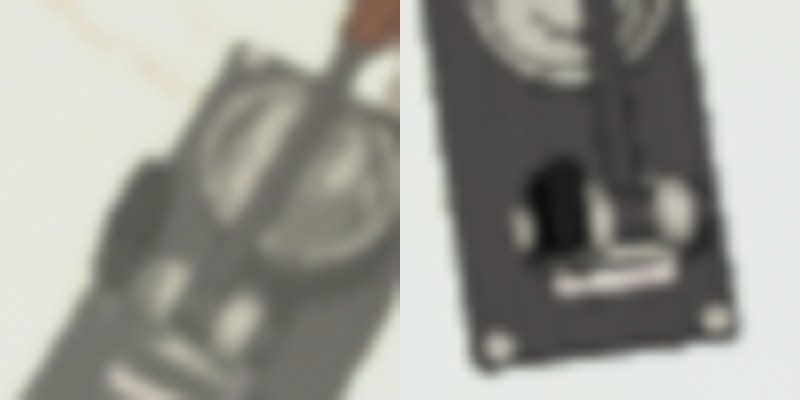

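The clip's handle stands upright in the groove between the collar and the boss, at top crop (560,203). I expected (567,200), a difference of about 1 px in the original image. The column is risen and the gripper is clear, so I'll hand in.

```bash
python3 -c "
from plant import r
print(r.close_job())"
```

```text
the job is handed in; nothing more can be done
None
```

I pushed the pin home, snapped the clip over its groove and handed the job in at about 26 s. `close_job` gave no verdict.

- **Pin:** it moved against about 3 N until it met a hard stop at about 11 N. The camera then showed the tip and groove clear of the fork.
- **Clip:** I lifted it straight out of the larger holder and pushed it down in 1.5–4 mm steps. The force rose to 14.7 N, then fell to 6 N, which was the snap. I eased the column up until about 1.7 N remained and let go.
- **Last checks:** the final pictures show the handle upright between the collar and the boss, within about 1 px of where I expected it. The column looks risen, and the contact force was only about 1 N, with the gripper well away. No check disagreed.
- **Not measured:** I did not re-measure the pepper mill, cup and tin. No move came near them, and I felt no unexpected contact. I also judged the seating depth only from the force drop and the pictures.

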